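Press home the second bracket of a drawer front in a lever press

ROBOT

A 6-joint arm with a two-finger parallel gripper is mounted at the origin on the work surface. World frame = base frame: x ahead of the robot, y to its left, z up, the work surface at z = 0. Lengths are in m, angles in rad, forces in N, time in s.
With the tool pointing down it reaches from about 0.375 to 0.925 m from the base axis. Payload 5.7 kg.
Tool frame: the origin (TCP) lies midway between the tips of the shut fingers; the grasp point (between the pads) lies 19 mm behind it; z points along the fingers, y is the line along which they close (so a half turn about z gives the same grasp; the last joint's range is limited). The gripper opens to 88 mm and grips with 3 to 60 N. Pads are 20 mm wide; open, the fingers measure 115 mm over their backs; the gripper's body (75 mm by 178 mm) begins 61 mm behind the grasp point.
Start: joints at [1.065, 0.359, 1.51, -0, 1.272, -0.115], TCP at [0.229, 0.555, 0.187] pointing down, gripper open.
Joint ranges: [-2.97, 2.97], [-1.01, 2.36], [0.21, 2.38], [-0.96, 4.11], [0.2, 2.71], [-2.98, 2.98]. Speed limits (rad/s): [2.39, 2.39, 3.14, 3.14, 3.14, 3.14].

INTERFACE

Orientations are given as a unit quaternion [x, y, z, w].
In Python, from bench import move_ptp, servo_line, goto_joints, move_gripper, sleep, inverse_kinematics, capture, PlanningError, close_job, spot_in, silhouettes, current_clock, current_joint_pos, current_qvel, current_joint_torque, current_position, current_orientation, current_force, current_torque, current_finger_gap gives the robot as it stands. Calls block until the motion is done:
- move_ptp(position, orientation): joint-space move of the TCP to a pose.
- servo_line(position, orientation=None, rate=0.15, contact_N=None): straight line of the TCP; orientation=None keeps the orientation; rate is the mean speed in m/s. With contact_N (N) it stops when the force on the tool has changed by that much, and returns True; else False.
- goto_joints(angles): joint-space move.
- move_gripper(opening): finger opening in m; the grip force is fixed at half the most; returns when the fingers have stopped.
- sleep(seconds).
- inverse_kinematics(position, orientation): joint angles nearest the present ones, or None.
- capture(name): name is "side" or "top" or "wrist"; returns a dict with "image" (384x512x3 uint8, blue, green, red), "range_z" (384x512 float32, m along the optical axis (not along the pixel's ray), 0 where there is no reading), "intrinsics" (3x3 intrinsics, pixels), "R" (3x3) and "t" (3): a world point X has camera coordinates R X + t. Camera axes: x right, y down, z forward; pixel columns grow to the right and rows downward; lengths in m; the calibration is good to about 2 mm. A picture is of the moment at which its call begins.
A pose or a line that the arm cannot do raises PlanningError and nothing moves.
- close_job(): hands the job in, once; it reports no verdict.
Trained networks look in the newest picture that a camera, given by its name, has taken for a name from the list of things; names that differ only in an ending like _2 or _b are one class to them, and where a whole thing is asked for, a point or a joint stands for the part that bears it (a point fixed in the world has none). Each returns a list of dicts, best first, with "conf" (0 to 1); they miss things now and then, are a little off and sometimes report something else, mostly with a low value. They report only what shows in the picture. A call takes as long as a camera call. They do not tell look-alikes from the thing itself.
- spot_in(camera, query): "xy" ([column, row] in pixels, amid what is visible of it).
- silhouettes(camera, query): "region" (384x512 bool, what is visible of it) and "xy" ([column, row] in pixels, amid what is visible of it).
Readings, each from a call of its own:
- current_clock(): time.
- current_joint_pos(): joint angles.
- current_qvel(): joint speeds.
- current_joint_torque(): joint torques, N m.
- current_position(): TCP position.
- current_orientation(): TCP orientation.
- current_force(): force on the tool from outside, world axes, zero at the start.
- current_torque(): the same for the moment, N m.
- current_finger_gap(): finger opening in m.
Only numpy, scipy, OpenCV 4.12 (cv2) and the standard library are available. Lean on these libraries where they do the work, as an engineer would, in place of code of your own. Each camera call takes 0.05 s, during which the arm holds its last target. There are 200 camera calls.

TASK

A drawer front lies in the green lever press with its pressed bracket under the ram; its other bracket still stands up on its orange plugs. Turn the front end for end so that the raised bracket lies under the ram with the front's end at the back stop, let go of it, swing the lever fully down to its stop to press the bracket home, and let the lever come back up. Then lay the front flat, brackets up, on the foam strips in the cardboard tray beside the finished front, without dropping it and without disturbing the other things on the table.

Things in the scene. Friction and masses are not known exactly. Their poses are not given: they have to be found in the camera images.
- press: Bench lever press of green cast iron, fixed. Origin on the table straight below the ram axis; its open mouth faces its own -x (roughly towards the robot), z up. Base x from -92 to 130, y +-55, 38 mm high. The work goes in along +x, on the bed, under the ram, up to the back stop. Column behind the stop: x 55 to 125, y +-28, 220 mm high.
- press_stop (a point): Centre of the face of the press's back stop, where it meets the bed: 40 mm behind the ram axis (x = +40 mm in the press's frame). The stop is 50 mm wide and stands 25 mm above the bed. A low side guide (12 mm above the bed, x from -30 to 35 mm) has its face at y = +36 mm in the press's frame: a front lying on the ram's centre line clears it by 3 mm.
- press_head (a point): Middle of the front edge of the underside of the press's overhanging head: at x = -32, y = 0, z = 118 mm in the press's frame. From there the head runs back to x = 125, y +-30, and up to z = 218 mm.
- ram_foot (a point): Centre of the underside of the ram's foot (34 mm along x by 44 mm along y). With the lever up it is 49 mm above the bed; it goes down 24.5 mm per radian of the lever, 30 mm in all, to 19 mm above the bed, just the height of a front with its bracket home. The ram's top end reaches 277 mm above the table.
- press_point (a point): Fixed point where the ram axis meets the top of the steel bed, 50 mm above the table. The bed runs from x = -90 to 45 mm and y +-45 mm in the press's frame; a front lying on it sticks out in front.
- press_lever (a joint): Angle of the press lever: 0 = up at rest (55 degrees above level, leaning towards the press's -x), 1.22 = fully down on its stop (15 degrees below level, still towards -x). A return spring lifts it back to 0 when let go. At the ball a pull of about 3 to 5 N along its path moves it, and about 6 N more while it drives a bracket in.
- lever_ball (a point): Centre of the black ball (38 mm in diameter) at the end of the lever, a round 14 mm bar. It is 200 mm from the pivot and swings in the press's own x-z plane at y = -115 mm; at rest it is about 329 mm above the table, on the stop about 113 mm. It can be gripped from above with a finger on either side of this plane and led round the arc.
- lever_pivot (a point): Fixed point on the lever's pivot axis (which runs along the press's y), in the plane of the ball: at x = 36, y = -115, z = 165 mm in the press's frame. A 44 mm hub and shaft run from there to the head.
- front: The drawer front to work on: off-white board 180 (x) x 66 (y) x 16 mm thick, 0.14 to 0.25 kg; origin at the centre of its underside, z up. Its bracket at x = +50 mm is home, the one at x = -50 mm is raised on two orange plugs. At first it lies on the press's bed along the press's x, its +x end within 15 mm of the stop, its -x end sticking out in front. Grip it across its width.
- bracket_top (a point): Centre of the top of the raised steel bracket, a plate 24 (along x) x 46 x 3 mm, at x = -50 mm on the front. When home, its top is 19 mm above the underside of the front.
- bracket (a joint): How far the raised bracket has been pressed in: 0 = its plate stands 9 mm above the board (28 mm from the underside of the front to its top), 0.009 = home, flat on the board. It stays where it is pushed; it takes about 50 N, which is the press's job.
- foam_rest: Light-blue foam block with a band of brown tape, 80 x 80 mm and 45 mm high, fixed; origin under its centre. A handy rest to put the front down on and take it again: both ends then overhang. A glue bottle stands on its +x side and a tape roll lies on its -x side; its +y and -y sides are clear.
- tray: Shallow cardboard tray, fixed, 260 (x) x 220 (y) mm outside, walls 4 mm thick and 30 mm high, floor 4 mm; origin under its centre. Two light-blue foam strips 24 mm wide lie across it along y at x = +-40 mm, their top 19 mm above the table. A finished front lies on them along x in the +y half (centre at y = +67 mm); the free place is centred at about y = -35 mm, with the front along x.
- front_done: Bystander: a finished front of the same size with both brackets home, lying in the tray; origin at the centre of its underside.
- glue: Bystander: yellow glue bottle, 60 mm in diameter, 190 mm tall, standing beside the foam block; origin under its centre.
- tape: Bystander: brown roll of tape lying flat beside the foam block, 100 mm in diameter, 48 mm high; origin under its centre.
- driver: Bystander: teal cordless screwdriver lying along its x (from -95 to +135 mm), 42 mm high; origin under its middle.
- file: Bystander: rasp with an orange handle, lying along its x (from -70 to +100 mm), 45 mm wide, 33 mm high; origin below its middle.
- tub: Bystander: small open grey tub of spare brackets, 52 x 52 mm and 42 mm high, beside the mouth of the press on its +y side; origin under its centre.
- mug: Bystander: white mug, 82 mm in diameter, 95 mm tall, at the back; origin under its centre.
- spray: Bystander: blue spray can, 52 mm in diameter, 200 mm tall, at the back; origin under its centre.
Not all that is in view belongs to the job. Leave any blue or pink look-alike of the front alone.

How it is judged:
On the way, in this order (a step that is already met when the one before it is completed fails the run):
1. the front lies let go on the bed of the press, in line with it (within 5 degrees), its raised bracket under the ram (within 8 mm) and the lever still up (horizontal distance between bracket_top and press_point below 0.008 m and z of front in the frame of press_point below 0.004 m and angle between the x axis of front and the x axis of press, either way round below 0.09 rad and angle between front's own z axis and vertical below 0.08 rad and value of joint bracket below 0.005 m and value of joint press_lever below 0.15 rad and contact force between the fingers and front below 0.3 N), for 0.2 s.
2. the lever is swung down to its stop (within 4 degrees) and the bracket is home (within 1.5 mm), under the ram (value of joint press_lever above 1.15 rad and value of joint bracket above 0.0075 m and horizontal distance between bracket_top and press_point below 0.01 m), for 0.1 s.
3. the lever has come back up (within 6 degrees of its rest) (value of joint press_lever below 0.1 rad and value of joint bracket above 0.0075 m), for 0.1 s.
At the end, for the whole second after the job is handed in: The front lies still and flat (within 5 degrees), brackets up, on both foam strips in the free half of the tray (its centre within 40 mm of the tray's middle lengthwise), its second bracket home within 1.5 mm, and the press lever is back up within 6 degrees (all of step 3 and z of front in the frame of tray between 0.015 and 0.024 m and angle between front's own z axis and vertical below 0.08 rad and x of front in the frame of tray between -0.04 and 0.04 m and y of front in the frame of tray between -0.075 and 0.005 m and linear speed of front below 0.02 m/s); the robot touches nothing.
It fails at once if a bystander (finished front, glue bottle, tape roll, screwdriver, file, mug, spray can, bracket tub) is moved by more than 30 mm (distance of any of front_done, glue, tape, driver, file, mug, spray, tub from where it was at the start of the episode above 0.03 m).
It fails at once if the glue bottle, spray can or mug is tipped by more than 23 degrees (angle between any of glue, spray, mug's own z axis and vertical above 0.4 rad).
It fails at once if the front is dropped or flung: it moves faster than 0.6 m/s (a fall of about 18 mm) while no finger holds it (linear speed of front above 0.6 m/s and contact force between the fingers and front below 0.1 N).
It also fails if it takes over 72 s, if anything falls off the work surface, if the arm or the gripper's body presses on something with over 40 N, if the wrist force passes 120 N, or if a joint passes its speed limit or range.

## Working session

There is one attempt and no reset: what is moved stays moved. The work goes in short steps, each a Python script; the robot and the scene stay as the last script left them, time stands still between calls to the robot, and variables do not carry over. Pictures are saved under pics/ and viewed, on a budget of 10 in all, crops included, one or two more only if the job needs it, and the job is handed in when it is done.

```bash
mkdir -p pics; ls; cat > h.py <<'E'
import numpy as np, cv2
from bench import *
def px2w(c,u,v,r=None):
    if r is None: r=c["range_z"][int(round(v)),int(round(u))]
    K=c["intrinsics"]; p=np.linalg.inv(K)@np.array([u,v,1.])*r
    return c["R"].T@(p-c["t"])
def cloud(c):
    v,u=np.mgrid[0:384,0:512]; z=c["range_z"]
    p=np.stack([u*z,v*z,z],-1)@np.linalg.inv(c["intrinsics"]).T
    w=(p-c["t"])@c["R"]; w[z<=0]=np.nan
    return w
def quat(yaw):  # tool down, tool y axis at angle yaw+90deg.. x at yaw
    from scipy.spatial.transform import Rotation as R
    return (R.from_euler('z',yaw)*R.from_euler('x',np.pi)).as_quat()
E
python3 - <<'E'
from h import *
print(current_orientation(),current_clock(),current_finger_gap())
ims=[]
for n in("top","side"):
    c=capture(n); ims.append(c["image"]); cv2.imwrite(f"pics/{n}0.png",c["image"]); W=cloud(c)
    print(n,"cam at",-c["R"].T@c["t"])
    for q in["press","front","lever_ball","bracket_top","foam_rest","tray","front_done","glue","tape","tub","driver","file"]:
        for d in silhouettes(n,q)[:3]:
            m=d["region"]; w=W[m]; w=w[~np.isnan(w[:,0])]
            if len(w)==0: continue
            t=w[w[:,2]>np.percentile(w[:,2],50)-.004]
            print(q,round(d["conf"],2),np.round(d["xy"]),m.sum(),"med",np.median(w,0).round(3),"zmax",np.percentile(w[:,2],98).round(3))
cv2.imwrite("pics/both0.png",cv2.resize(np.vstack(ims),(800//1*600//600,1200))[:, :] if 0 else np.hstack(ims)[:, :][::1,::1] if 0 else cv2.resize(np.hstack(ims),(800,300)))
E
```

```text
pics
[ 1.94158544e-01  9.80969754e-01 -8.52557475e-04 -2.73173248e-04] 0.0 0.0876092468506165
top cam at [ 0.23401687 -0.01809065  1.2615545 ]
press 0.88 [265. 138.] 2084 med [0.662 0.005 0.212] zmax 0.344
front 0.78 [170. 288.] 1159 med [0.186 0.288 0.016] zmax 0.029
front 0.68 [253. 171.] 842 med [0.575 0.043 0.066] zmax 0.079
front 0.65 [358. 287.] 1192 med [ 0.221 -0.335  0.015] zmax 0.028
lever_ball 0.62 [291. 148.] 246 med [ 0.565 -0.074  0.336] zmax 0.347
bracket_top 0.66 [157. 275.] 101 med [0.216 0.332 0.028] zmax 0.033
bracket_top 0.63 [376. 291.] 114 med [ 0.219 -0.387  0.027] zmax 0.031
bracket_top 0.59 [247. 179.] 70 med [0.544 0.051 0.077] zmax 0.082
foam_rest 0.67 [164. 185.] 624 med [0.518 0.344 0.044] zmax 0.05
foam_rest 0.63 [114. 182.] 689 med [0.509 0.522 0.037] zmax 0.046
foam_rest 0.22 [249. 182.] 93 med [0.544 0.049 0.077] zmax 0.082
tray 0.83 [358. 206.] 3857 med [ 0.5   -0.339  0.004] zmax 0.031
tray 0.33 [162. 187.] 625 med [0.518 0.344 0.044] zmax 0.05
front_done 0.68 [334. 201.] 1025 med [ 0.503 -0.241  0.034] zmax 0.04
glue 0.93 [138. 149.] 479 med [0.617
[... 834 characters left out ...]
ax 0.337
tray 0.47 [189. 210.] 499 med [0.385 0.28  0.031] zmax 0.052
front_done 0.7 [292. 285.] 1029 med [ 0.501 -0.252  0.036] zmax 0.041
glue 0.77 [232. 165.] 470 med [0.62  0.417 0.092] zmax 0.191
tape 0.6 [192. 205.] 508 med [0.385 0.282 0.031] zmax 0.052
tape 0.48 [266. 218.] 686 med [0.586 0.031 0.067] zmax 0.081
tub 0.64 [262. 209.] 179 med [0.627 0.152 0.033] zmax 0.044
tub 0.62 [308. 312.] 4137 med [ 0.499 -0.342  0.007] zmax 0.032
tub 0.25 [296. 197.] 355 med [ 0.613 -0.084  0.248] zmax 0.348
driver 0.81 [196. 174.] 350 med [0.499 0.516 0.033] zmax 0.046
file 0.64 [332. 358.] 445 med [ 0.466 -0.51   0.026] zmax 0.169
file 0.27 [299. 204.] 2843 med [ 0.671 -0.01   0.158] zmax 0.337
```

```bash
python3 - <<'E'
import cv2,numpy as np
a=cv2.imread("pics/top0.png");b=cv2.imread("pics/side0.png")
cv2.imwrite("pics/v1.png",cv2.resize(a,(800,600),interpolation=cv2.INTER_CUBIC))
c=np.hstack([cv2.resize(a[100:220,190:340],(400,320),interpolation=cv2.INTER_CUBIC),cv2.resize(b[150:270,220:370],(400,320),interpolation=cv2.INTER_CUBIC)])
cv2.imwrite("pics/v2.png",c)
E
```

```text
(no output)
```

View pics/v1.png

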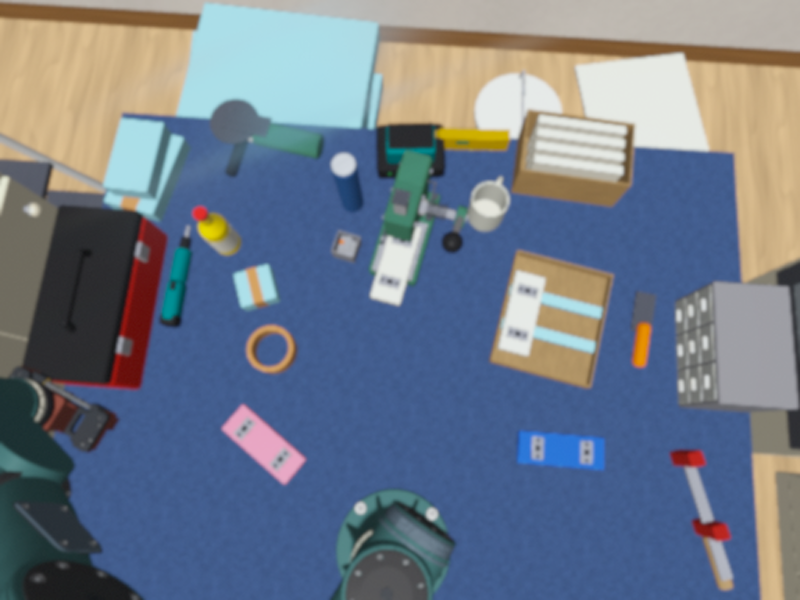

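View pics/v2.png

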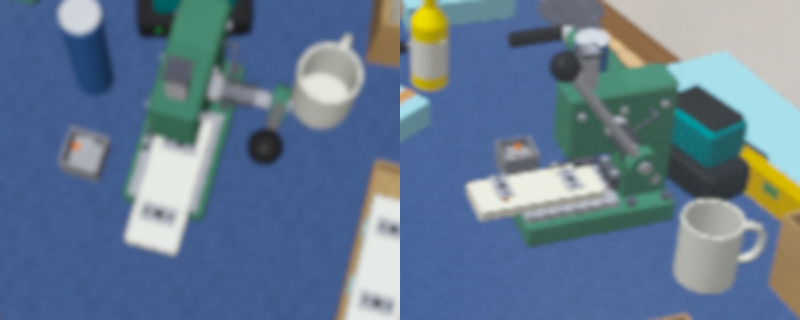

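Top view (800×600): the white front in the press is at (400,270). The pink (263,443) and blue (562,450) boards are look-alikes, and the finished front is in the tray at (522,312). I choose the white one under the green press; the crop confirms its raised outer bracket. Next I fit the poses and take a close wrist look.

```bash
python3 - <<'E'
from h import *
C={n:capture(n) for n in("top","side")}; Ws={n:cloud(C[n]) for n in C}
def rect(P,name):
    r=cv2.minAreaRect((P[:,:2]*1000).astype(np.float32)); print(name,len(P),"c",np.round(r[0],1),"size",np.round(r[1],1),"ang",round(r[2],1))
for n in C:
    W=Ws[n].reshape(-1,3); x,y,z=W.T
    near=(abs(x-.65)<.25)&(abs(y-.0)<.2)
    rect(W[near&(z>.208)&(z<.226)&(abs(x-.7)<.12)&(abs(y)<.1)],n+" headtop")
    d=silhouettes(n,"front")
    for k in d:
        w=Ws[n][k["region"]]; m=np.nanmedian(w,0)
        if abs(m[0]-.58)<.05 and abs(m[1])<.1: rect(w[(w[:,2]>.058)&(w[:,2]<.073)],n+" front")
    d=silhouettes(n,"tray")[0]; w=Ws[n][d["region"]]; rect(w[(w[:,2]>.024)&(w[:,2]<.034)],n+" tray rim")
    d=silhouettes(n,"front_done")[0]; w=Ws[n][d["region"]]; w=w[w[:,2]>.03];rect(w,n+" done")
    s=W[near&(z>.315)&(z<.355)&(abs(y+.075)<.04)&(abs(x-.57)<.04)]
    from scipy.optimize import least_squares
    f=least_squares(lambda p:np.linalg.norm(s-p,axis=1)-.019,s.mean(0)-[0,0,.01],loss='soft_l1',f_scale=.002); print("ball",len(s),f.x.round(4))
# wrist look
yaw=np.arctan2(-.011-.052,0.2) 
print(current_joint_pos())
for k in range(2):
    q=quat(-.27+np.pi*k); print(k,inverse_kinematics([.53,.05,.25],q))
E
```

```text
top headtop 773 c [692.  -22.7] size [151.  156.6] ang 78.6
top front 722 c [593.5  40.2] size [ 66.4 179.5] ang 78.6
top tray rim 394 c [ 504.4 -312.3] size [221.3 262.3] ang 78.7
top done 941 c [ 507.9 -243.7] size [ 66.3 179.6] ang 78.9
ball 155 [ 0.557  -0.0657  0.3279]
side headtop 419 c [692.6 -24. ] size [150.9 156.8] ang 80.2
side front 558 c [592.7  36.4] size [ 73.5 182.4] ang 77.2
side tray rim 532 c [ 503.9 -312.2] size [227.2 262.5] ang 79.3
side done 888 c [ 506.7 -246.6] size [ 70.8 181.2] ang 79.1
ball 118 [ 0.5569 -0.0656  0.3299]
[ 1.06489657e+00  3.58781621e-01  1.51041600e+00  3.61904566e-07
  1.27249588e+00 -1.15095678e-01]
0 [-3.57281841e-02  2.07529096e-01  1.56683942e+00 -4.44089210e-16
  1.36722414e+00  1.80506814e+00]
1 [-0.03572818  0.2075291   1.56683942  0.          1.36722414 -1.33652451]
```

```bash
python3 - <<'E'
from h import *
C={n:capture(n) for n in("top","side")}
def press_fit(W):
    # head top: z~.218, robust rectangle fit: x -32..125,y+-30
    P=W[(abs(W[:,2]-.218)<.005)&(abs(W[:,0]-.70)<.12)&(abs(W[:,1]-.02)<.08)][:,:2]
    m=np.zeros((400,400),np.uint8)
    ij=((P-[.55,-.1])*1000).astype(int); ij=ij[((ij>=0)&(ij<400)).all(1)]
    m[ij[:,1],ij[:,0]]=255; m=cv2.morphologyEx(m,cv2.MORPH_CLOSE,np.ones((9,9))); m=cv2.morphologyEx(m,cv2.MORPH_OPEN,np.ones((31,31)))
    k,l,s,_=cv2.connectedComponentsWithStats(m); b=1+s[1:,4].argmax()
    pts=np.argwhere(l==b)[:,::-1].astype(np.float32)
    r=cv2.minAreaRect(pts); print("head",np.array(r[0])+[550,-100],r[1],r[2])
for n in C: press_fit(cloud(C[n]).reshape(-1,3))
# move high, look with wrist
p=[.50,.07,.34]
q0=current_joint_pos()
q=inverse_kinematics([.50,.075,.30],quat(-.2+np.pi)); print(q)
goto_joints(q)
c=capture("wrist"); cv2.imwrite("pics/w1.png",cv2.resize(c["image"],(800,600)))
print("cam",-c["R"].T@c["t"],"axis",c["R"][2],current_clock())
W=cloud(c); np.save("w1.npy",W)
for qn in("front","bracket_top","press","lever_ball"):
    for d in silhouettes("wrist",qn)[:2]: 
        w=W[d["region"]]; w=w[~np.isnan(w[:,0])]
        print(qn,round(d["conf"],2),d["xy"],np.median(w,0).round(4) if len(w) else None)
        if qn=="front" and d["conf"]>.4:
            t=w[(w[:,2]>.055)&(w[:,2]<.075)]; print(cv2.minAreaRect((t[:,:2]*1000).astype(np.float32)),np.median(t[:,2]))
E
```

```text
head [736.  14.] (58.0, 78.0) 90.0Traceback (most recent call last):
  File "<stdin>", line 12, in <module>
  File "<stdin>", line 9, in press_fit
ValueError: attempt to get argmax of an empty sequence
```

```bash
python3 - <<'E'
from h import *
q=inverse_kinematics([.50,.075,.30],quat(-.2+np.pi)); print(q)
goto_joints(q)
c=capture("wrist"); cv2.imwrite("pics/w1.png",cv2.resize(c["image"],(800,600)))
print("cam",-c["R"].T@c["t"],"axis",c["R"][2],current_clock())
W=cloud(c); np.save("w1.npy",W)
for qn in("front","bracket_top","press","lever_ball"):
    for d in silhouettes("wrist",qn)[:2]: 
        w=W[d["region"]]; w=w[~np.isnan(w[:,0])]
        print(qn,round(d["conf"],2),d["xy"],np.median(w,0).round(4) if len(w) else None)
        if qn=="front" and d["conf"]>.4:
            t=w[(w[:,2]>.055)&(w[:,2]<.075)]; print(cv2.minAreaRect((t[:,:2]*1000).astype(np.float32)),np.median(t[:,2]))
E
```

```text
[ 0.01218916  0.13257541  1.53909249  0.          1.46992475 -1.35860717]
cam [0.42338538 0.09215505 0.497269  ] axis [ 0.27697114 -0.0554742  -0.95927556] 3.875
front 0.89 [241.1, 214.7] [0.575  0.0449 0.0662]
((582.1946411132812, 43.47505569458008), (65.99642944335938, 155.85305786132812), 78.53349304199219) 0.06599236107205031
front 0.15 [501.1, 191.2] [0.6207 0.4092 0.024 ]
bracket_top 0.72 [240.2, 197.7] [0.5452 0.0505 0.078 ]
press 0.8 [240.1, 299.0] [0.6437 0.0367 0.1719]
press 0.51 [501.5, 188.9] [0.6204 0.4092 0.0237]
lever_ball 0.63 [139.7, 352.6] [ 0.6712 -0.082   0.1857]
```

View pics/w1.png

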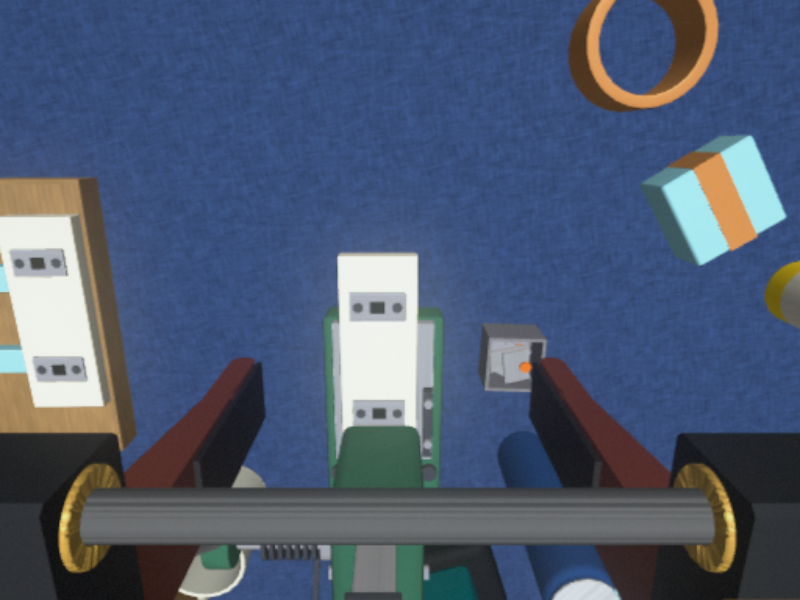

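```bash
python3 - <<'E'
import numpy as np
W=np.load("w1.npy").reshape(-1,3)
O=np.array([.657,.0314]); 
for yaw in(-.2,):
    c,s=np.cos(yaw),np.sin(yaw)
    d=W[:,:2]-O; X=c*d[:,0]+s*d[:,1]; Y=-s*d[:,0]+c*d[:,1]; z=W[:,2]
    for nm,lo,hi,w in(("base",.033,.043,.075),("bed",.045,.055,.06),("head",.125,.212,.04)):
        m=(z>lo)&(z<hi)&(abs(Y)<w)&(X>-.12)&(X<.0)
        x,y=X[m],Y[m]; print(nm,m.sum(),"xmin",np.percentile(x,1)if m.any() else 0)
        e=[]
        for a in np.arange(-.12,.02,.01):
            k=(x>=a)&(x<a+.01)
            if k.sum()>5: e.append((round(a+.005,3),*(np.percentile(y[k],[1,99])*1000).round(1)))
        print(e)
E
```

```text
base 697 xmin -0.09162112537245654
[(np.float64(-0.095), np.float64(-50.4), np.float64(52.6)), (np.float64(-0.085), np.float64(-52.6), np.float64(54.8)), (np.float64(-0.075), np.float64(-53.1), np.float64(55.1)), (np.float64(-0.065), np.float64(-53.5), np.float64(55.3)), (np.float64(-0.055), np.float64(-54.0), np.float64(53.9)), (np.float64(-0.045), np.float64(-52.5), np.float64(54.2)), (np.float64(-0.035), np.float64(-52.9), np.float64(54.6)), (np.float64(-0.025), np.float64(-53.6), np.float64(54.8)), (np.float64(-0.015), np.float64(-54.1), np.float64(55.1)), (np.float64(-0.005), np.float64(-54.2), np.float64(53.7))]
bed 829 xmin -0.09018277900476901
[(np.float64(-0.095), np.float64(-42.5), np.float64(44.8)), (np.float64(-0.085), np.float64(-44.0), np.float64(45.2)), (np.float64(-0.075), np.float64(-44.3), np.float64(45.4)), (np.float64(-0.065), np.float64(-43.4), np.float64(44.3)), (np.float64(-0.055), np.float64(-43.5), np.float64(44.5)), (np.float64(-0.045), np.float64(-43.8), np.float64(44.6)), (np.float64(-0.035), np.float64(-44.2), np.float64(44.9)), (np.float64(-0.025), np.float64(-44.5), np.float64(44.9)), (np.float64(-0.015), np.float64(-43.3), np.float64(36.5)), (np.float64(-0.005), np.float64(-43.6), np.float64(45.4))]
head 2045 xmin -0.03313541200045842
[(np.float64(-0.035), np.float64(-26.0), np.float64(27.2)), (np.float64(-0.025), np.float64(-29.4), np.float64(30.5))]
```

```bash
cat >> h.py <<'E'
YAW=-.2; O=np.array([.657,.0318])
def P(x,y,z):
    c,s=np.cos(YAW),np.sin(YAW); return [O[0]+c*x-s*y,O[1]+s*x+c*y,z]
Q=quat(YAW+np.pi)
def st(m): print(m,np.round(current_position(),4),"gap",round(current_finger_gap(),4),"F",np.round(current_force(),1),"t",current_clock())
E
python3 - <<'E'
from h import *
move_ptp(P(-.088,-.004,.13),Q)
servo_line(P(-.088,-.004,.056),rate=.1,contact_N=8); st("down")
move_gripper(.05); st("grip")
servo_line(P(-.088,-.004,.064),rate=.05); st("lift")
servo_line(P(-.235,-.004,.066),rate=.15)
servo_line(P(-.235,-.004,.13),rate=.2); st("out")
for n in("side","top"):
    cv2.imwrite(f"pics/a_{n}.png",capture(n)["image"])
a=cv2.imread("pics/a_side.png")[150:300,170:370];cv2.imwrite("pics/v3.png",cv2.resize(a,(800,600)))
E
```

```text
down [0.5706 0.0454 0.0566] gap 0.088 F [-0.4  0.5 -0.6] t 5.7333
grip [0.5699 0.0454 0.056 ] gap 0.0498 F [0.3 0.5 0.6] t 6.4833
lift [0.5705 0.0453 0.0646] gap 0.0502 F [ 0.3 -0.6 -0.4] t 6.7917
out [0.4268 0.0745 0.13  ] gap 0.0499 F [-0.3  0.9 -0. ] t 8.3917
```

View pics/v3.png

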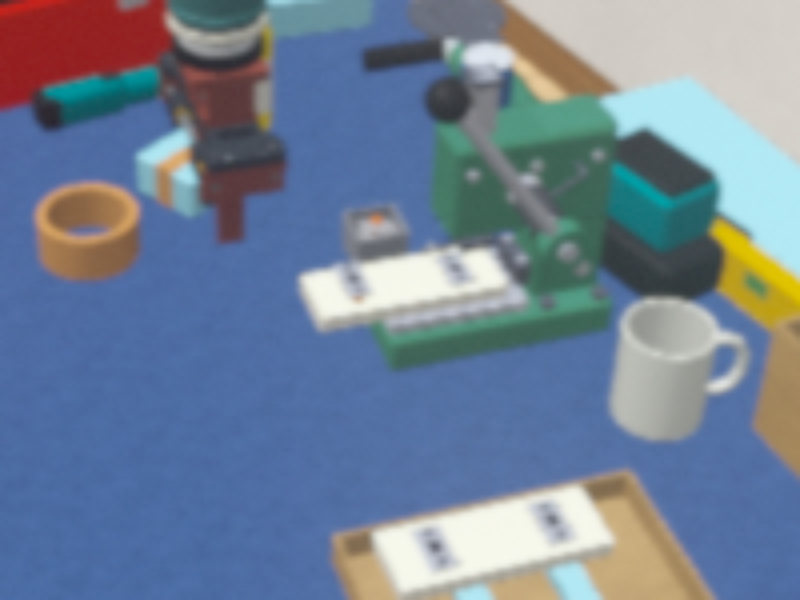

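The front did not move: the fingers closed over its top to 50 mm. The open fingertips evidently sit higher than the shut-finger TCP. I'll feel for the bed with the fingers preset near 74 mm.

```bash
python3 - <<'E'
from h import *
move_gripper(.076)
servo_line(P(-.088,-.004,.085),rate=.25)
hit=servo_line(P(-.088,-.004,.032),rate=.04,contact_N=4); st(f"down {hit}")
z=current_position()[2]
servo_line(P(-.088,-.004,z+.002),rate=.05)
move_gripper(.05); st("grip")
c=capture("side"); cv2.imwrite("pics/v4.png",cv2.resize(c["image"][150:300,170:370],(800,600)))
E
```

```text
down False [0.5702 0.0454 0.0323] gap 0.076 F [-0.3 -0.3  0.3] t 11.3417
grip [0.5699 0.0454 0.0343] gap 0.05 F [-0.1  0.4  0.2] t 12.2
```

View pics/v4.png

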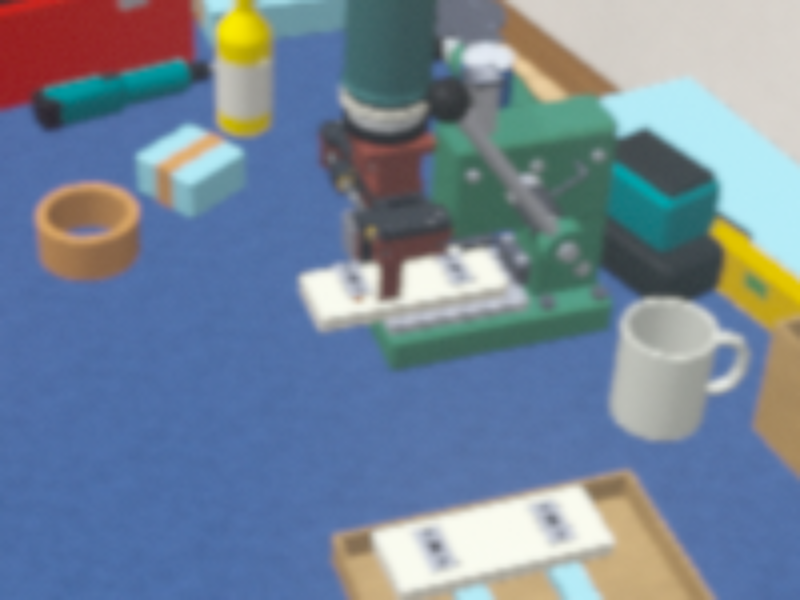

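The finger tip appears at about (390,297), right at the board's top edge. I'll measure how high the tips really are from the depth data.

```bash
python3 - <<'E'
from h import *
for n in("side","top","wrist"):
    c=capture(n); W=cloud(c); im=c["image"].astype(int)
    dx=W[...,0]-O[0]; dy=W[...,1]-O[1]; cc,s=np.cos(YAW),np.sin(YAW)
    X=cc*dx+s*dy; Y=-s*dx+cc*dy; Z=W[...,2]
    red=(im[...,2]>im[...,1]*1.5)&(im[...,2]<150)&(abs(X+.088)<.05)&(abs(Y)<.1)&(Z<.3)
    print(n,red.sum())
    if red.sum()>10:
        for lo in np.arange(.05,.14,.008):
            k=red&(Z>=lo)&(Z<lo+.008)
            if k.sum(): print(round(lo,3),k.sum(),"X",X[k].min().round(3),X[k].max().round(3),"Y",Y[k].min().round(3),Y[k].max().round(3))
    if n=="wrist": cv2.imwrite("pics/v5.png",cv2.resize(c["image"],(800,600)))
print(current_position(),current_orientation(),current_finger_gap(),current_force(),current_joint_pos())
E
```

```text
side 125
top 0
wrist 2056
0.09 3 X -0.1 -0.1 Y -0.036 -0.035
0.098 36 X -0.101 -0.099 Y -0.037 0.031
0.106 200 X -0.101 -0.099 Y -0.039 0.033
0.114 434 X -0.101 -0.099 Y -0.04 0.034
0.122 621 X -0.101 -0.099 Y -0.04 0.034
0.13 562 X -0.101 -0.099 Y -0.037 0.031
0.138 18 X -0.101 -0.1 Y -0.034 0.029
[0.56995598 0.04537769 0.03427966] [ 9.98286015e-02  9.95004648e-01  3.40029413e-07 -9.58045151e-06] 0.05005999111541691 [-0.42445151  0.77204259  0.09415473] [-4.13515555e-02  4.96848493e-01  1.72668728e+00  2.26816709e-06
  9.18075965e-01 -1.41215894e+00]
```

View pics/v5.png

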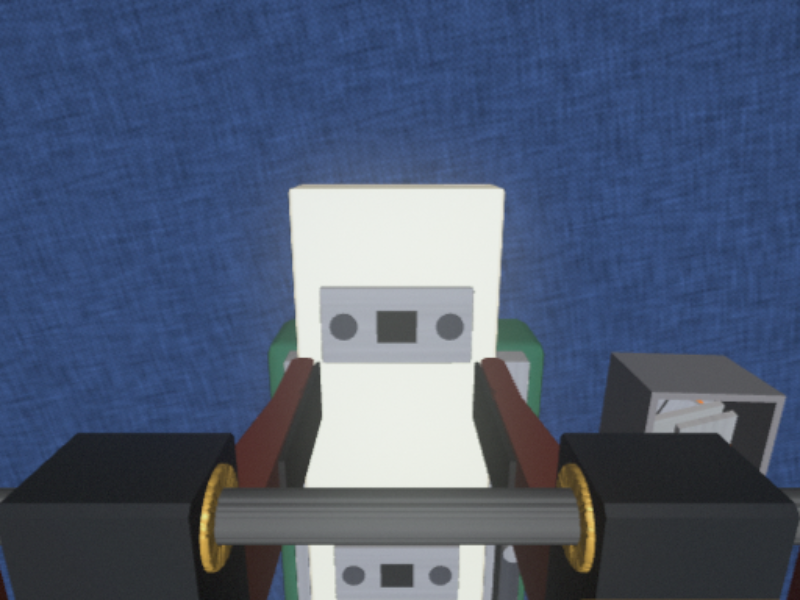

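```bash
python3 - <<'E'
from h import *
def tp(W): 
    d=W[:2]-O; c,s=np.cos(YAW),np.sin(YAW); return np.round([c*d[0]+s*d[1],-s*d[0]+c*d[1],W[2]],4)
c=capture("side"); W=cloud(c)
for v in range(204,232,2): print(v,[tuple(tp(W[v,u])) for u in(266,269)], c["image"][v,267])
c=capture("wrist"); W=cloud(c)
for v in range(222,260,4): print(v,[tuple(tp(W[v,u])) for u in(192,198)], c["image"][v,195])
E
```

```text
204 [(np.float64(-0.1085), np.float64(-0.0726), np.float64(0.1933)), (np.float64(-0.0997), np.float64(-0.0777), np.float64(0.195))] [91 82 76]
206 [(np.float64(-0.1127), np.float64(-0.0846), np.float64(0.1942)), (np.float64(-0.1051), np.float64(-0.0924), np.float64(0.1981))] [92 83 77]
208 [(np.float64(-0.1148), np.float64(-0.0911), np.float64(0.191)), (np.float64(-0.1059), np.float64(-0.0955), np.float64(0.1922))] [74 67 63]
210 [(np.float64(-0.1142), np.float64(-0.0903), np.float64(0.182)), (np.float64(-0.1037), np.float64(-0.0909), np.float64(0.1802))] [65 63 82]
212 [(np.float64(-0.1115), np.float64(-0.0843), np.float64(0.1687)), (np.float64(-0.0996), np.float64(-0.0814), np.float64(0.1642))] [69 70 95]
214 [(np.float64(-0.1099), np.float64(-0.0809), np.float64(0.1575)), (np.float64(-0.1), np.float64(-0.0835), np.float64(0.1574))] [ 70  72 103]
216 [(np.float64(-0.1101), np.float64(-0.0824), np.float64(0.1502)), (np.float64(-0.0827), np.float64(-0.0402), np.float64(0.1135))] [63 62 92]
218 [(np.float64(-0.0949), np.float64(-0.0433), np.float64(0.1095)), (np.float64(-0.0818), np.f
[... 1657 characters left out ...]
64(-0.1002), np.float64(-0.0312), np.float64(0.0864)), (np.float64(-0.0982), np.float64(-0.0292), np.float64(0.0819))] [65 69 93]
246 [(np.float64(-0.0996), np.float64(-0.0307), np.float64(0.0893)), (np.float64(-0.0981), np.float64(-0.0286), np.float64(0.0861))] [59 62 74]
250 [(np.float64(-0.0993), np.float64(-0.0302), np.float64(0.0927)), (np.float64(-0.098), np.float64(-0.028), np.float64(0.0901))] [63 62 63]
254 [(np.float64(-0.0978), np.float64(-0.0301), np.float64(0.0937)), (np.float64(-0.0963), np.float64(-0.028), np.float64(0.0906))] [62 64 61]
258 [(np.float64(-0.0983), np.float64(-0.0292), np.float64(0.0984)), (np.float64(-0.0945), np.float64(-0.028), np.float64(0.091))] [60 59 58]
```

Both cameras agree that the tips are at z ≈ 0.0685 while the reported TCP is 0.034. The tips really sit about 34.5 mm above the reported TCP, so I'll add that offset and check it by touch.

```bash
cat >> h.py <<'E'
D=.0345  # real tips above reported TCP
E
python3 - <<'E'
from h import *
servo_line(P(-.088,-.004,.045),rate=.1)
move_gripper(.078)
hit=servo_line(P(-.088,-.004,.010),rate=.04,contact_N=4); st(f"down {hit}")
z=current_position()[2]
servo_line(P(-.088,-.004,z+.002),rate=.05)
move_gripper(.05); st("grip")
E
```

```text
down True [0.5695 0.0454 0.0147] gap 0.0786 F [-0.4 -0.2  6. ] t 14.1083
grip [0.5697 0.0454 0.0165] gap 0.0659 F [-0.8  0.  -1.3] t 14.7083
```

```bash
python3 - <<'E'
from h import *
servo_line(P(-.088,-.004,.024),rate=.06); st("lift")
servo_line(P(-.235,-.004,.024),rate=.15)
servo_line(P(-.215,-.004,.08),rate=.15); st("out")
q=np.array(current_joint_pos()); q[5]+=np.pi; goto_joints(q); st("turned")
c=capture("side"); cv2.imwrite("pics/v6.png",cv2.resize(c["image"][150:300,170:370],(800,600)))
E
```

```text
lift [0.5704 0.0454 0.0245] gap 0.0657 F [ 0.4 -0.5 -2. ] t 14.9833
out [0.4456 0.0705 0.0797] gap 0.0658 F [-0.9 -0.6 -1.6] t 16.6667
turned [0.4455 0.0705 0.0796] gap 0.0662 F [ 0.2 -0.7 -0.9] t 19.3167
```

View pics/v6.png

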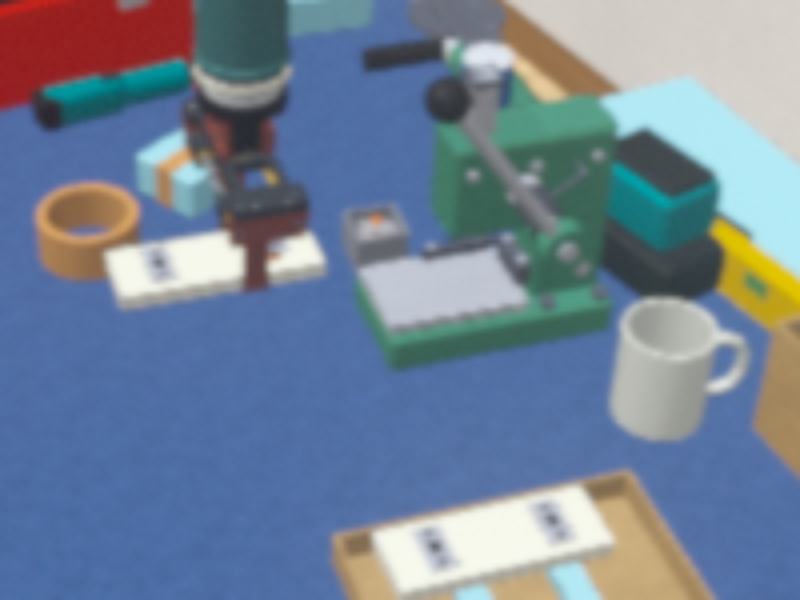

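```bash
python3 - <<'E'
from h import *
Q2=quat(YAW)
servo_line(P(-.188,-.003,.03),rate=.2)
hit=servo_line(P(-.188,-.003,-.0375),rate=.06,contact_N=4); st(f"down {hit}")
move_gripper(.078)
p=current_position()
servo_line([p[0],p[1],.03],rate=.25)
q=np.array(current_joint_pos()); q[5]-=np.pi; goto_joints(q)
c=capture("wrist")
W=cloud(c)
for d in silhouettes("wrist","front")[:2]:
    t=W[d["region"]]; print(d["conf"],np.nanmedian(t,0)); t=t[(t[:,2]>.01)&(t[:,2]<.02)]
    if len(t)>50:
        r=cv2.minAreaRect((t[:,:2]*1000).astype(np.float32)); print(r,len(t)); dd=np.array(r[0])/1000-O
        print("press frame",np.cos(YAW)*dd[0]+np.sin(YAW)*dd[1],-np.sin(YAW)*dd[0]+np.cos(YAW)*dd[1])
st("above")
E
```

```text
down True [ 0.4715  0.0662 -0.034 ] gap 0.0658 F [0.7 0.6 0.4] t 20.775
0.62 [0.43119537 0.07433574 0.01603482]
((446.4796447753906, 72.09908294677734), (66.19873046875, 179.82444763183594), 78.45338439941406) 26394
press frame -0.2143301559515964 -0.0023281537774233058
above [0.4715 0.0662 0.0308] gap 0.0776 F [-0.  -1.   0.6] t 24.3667
```

```bash
python3 - <<'E'
from h import *
gx,gy=-.2143-.032,-.0023
servo_line(P(gx,gy,.0),Q,rate=.2)
hit=servo_line(P(gx,gy,-.040),rate=.05,contact_N=4); st(f"down {hit}")
z=current_position()[2]
servo_line(P(gx,gy,z+.002),rate=.05)
move_gripper(.05); st("grip")
g=current_position()[2]  # board bottom at 0
zb=g+.050
servo_line(P(gx,gy,zb+.010),rate=.15); st("lift")
servo_line(P(-.062-.032,-.0015,zb+.010),rate=.12); st("in")
hit=servo_line(P(-.062-.032,-.0015,zb-.003),rate=.04,contact_N=3); st(f"bed {hit}")
z=current_position()[2]; servo_line(P(-.062-.032,-.0015,z+.0005),rate=.05)
hit=servo_line(P(-.047-.032,-.0015,z+.0005),rate=.025,contact_N=5); st(f"stop {hit}")
p=np.array(current_position())-[*O,0]; print("grip press x",np.cos(YAW)*p[0]+np.sin(YAW)*p[1])
E
```

```text
down True [ 0.4149  0.0784 -0.0353] gap 0.0779 F [-1.1  0.9  9.3] t 25.5167
grip [ 0.4149  0.0785 -0.0334] gap 0.0661 F [ 0.1 -1.  -1.3] t 26.1167
lift [0.4151 0.0785 0.0264] gap 0.066 F [ 0.2 -0.7 -2.8] t 26.6667
in [0.5635 0.0492 0.0264] gap 0.0657 F [-0.  -0.3 -1.1] t 28.0833
bed True [0.5645 0.0491 0.0159] gap 0.0657 F [2.1 0.  0.9] t 28.4
stop True [0.5755 0.0466 0.0159] gap 0.0656 F [-0.2 -0.7  4.2] t 29.15
grip press x -0.08277119742445464
```

```bash
python3 - <<'E'
from h import *
move_gripper(.078); st("open")
p=current_position(); servo_line(P(-.084,-.0015,.06),rate=.2); servo_line(P(-.18,-.0015,.14),rate=.3)
c=capture("wrist"); W=cloud(c); cv2.imwrite("pics/v7.png",cv2.resize(c["image"],(800,600)))
for d in silhouettes("wrist","front")[:2]:
    t=W[d["region"]]; t=t[(t[:,2]>.06)&(t[:,2]<.07)]
    if len(t)>50:
        dd=t[:,:2]-O; X=np.cos(YAW)*dd[:,0]+np.sin(YAW)*dd[:,1]; Y=-np.sin(YAW)*dd[:,0]+np.cos(YAW)*dd[:,1]
        r=cv2.minAreaRect((np.c_[X,Y]*1000).astype(np.float32)); print(d["conf"],r,"X",np.percentile(X,[.3,99.7]),"Y",np.percentile(Y,[.5,99.5]))
st("up")
E
```

```text
open [0.5742 0.0468 0.0153] gap 0.0778 F [ 0.2  0.1 -0.4] t 29.5833
0.77 ((-63.32707977294922, -0.9497337341308594), (66.18012237548828, 156.26629638671875), 89.75119018554688) X [-0.14094879  0.01328965] Y [-0.03348899  0.03170453]
up [0.4812 0.0658 0.1387] gap 0.0781 F [-0.6  0.1  0.3] t 30.625
```

View pics/v7.png

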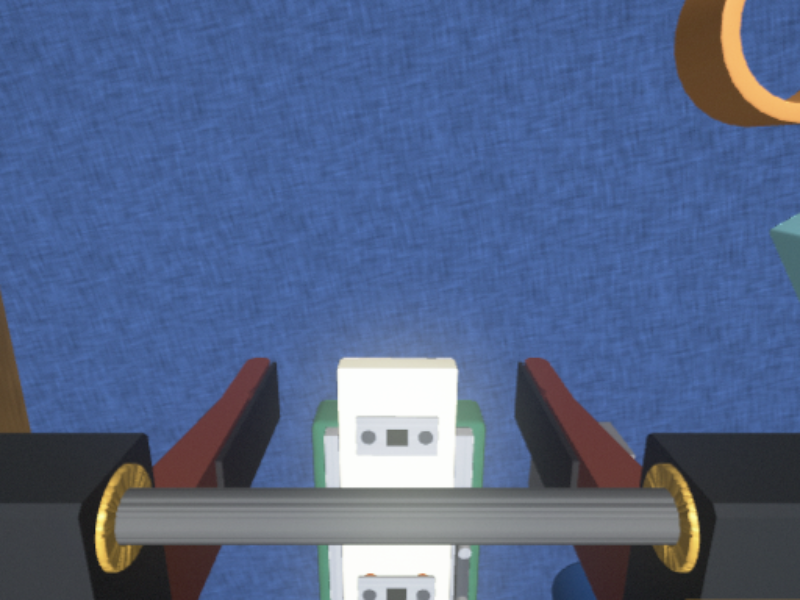

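Front is in place: outer end at x = −0.1405 in the press frame, y ≈ −1 mm, skew 0.25°, with the orange plugs under the ram. Next is the lever.

```bash
cat >> h.py <<'E'
def ball(th,dz=0):
    a=np.radians(55)-th; return P(.036-.2*np.cos(a),-.115,.165+.2*np.sin(a)-.019-D+dz)
E
python3 - <<'E'
from h import *
servo_line(P(-.18,-.03,.35),rate=.35)
servo_line(ball(0,.075),rate=.25)
hit=servo_line(ball(0),rate=.12,contact_N=6); st(f"at ball {hit}")
move_gripper(.02); st("grip ball")
for th in np.linspace(0,1.22,9)[1:]:
    servo_line(ball(th),rate=.1)
    print(round(th,2),np.round(current_force(),1))
st("down")
c=capture("side"); cv2.imwrite("pics/v8.png",cv2.resize(c["image"][130:280,200:400],(800,600)))
E
```

```text
at ball False [ 0.5573 -0.065   0.2762] gap 0.0779 F [ 0.4 -0.6  0. ] t 32.8333
grip ball [ 0.5569 -0.0659  0.2754] gap 0.0364 F [-1.7 -3.3  1.2] t 33.5583
0.15 [-0.8 -4.8  4.9]
0.3 [-0.8 -4.1  4.2]
0.46 [-1.6 -5.9  3.5]
0.61 [-1.3 -5.7  4.7]
0.76 [-0.6 -5.4  4. ]
0.92 [-1.3 -4.7  5.2]
1.07 [-1.7 -6.4  5. ]
1.22 [-1.5 -5.6  5. ]
down [ 0.4803 -0.0501  0.06  ] gap 0.0369 F [-1.5 -5.6  5. ] t 37.225
```

View pics/v8.png

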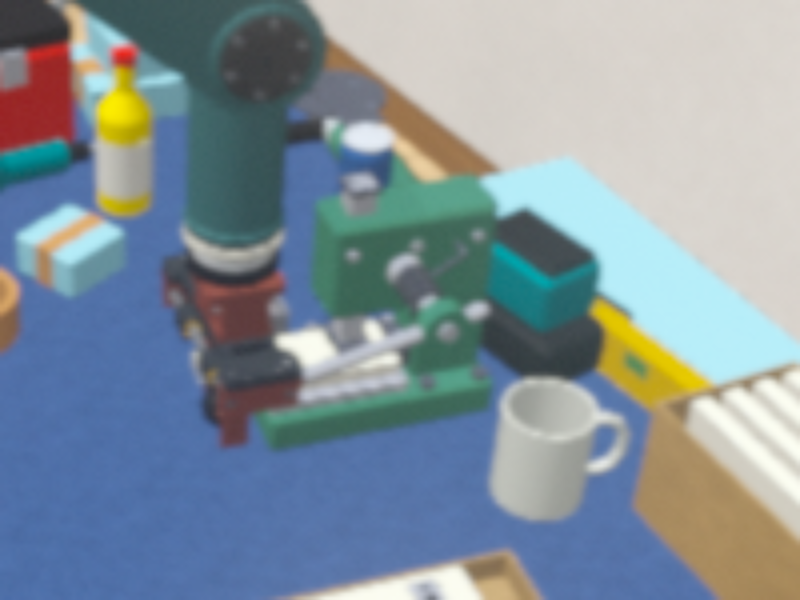

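```bash
python3 - <<'E'
from h import *
p=np.array(current_position())
hit=servo_line(list(p-[0,0,.012]),rate=.03,contact_N=12); st(f"press {hit}")
sleep(.15); st("hold")
c=capture("wrist"); W=cloud(c); cv2.imwrite("pics/v9.png",c["image"])
c=capture("side"); W=cloud(c)
for d in silhouettes("side","bracket_top")[:3]: print(d["conf"],d["xy"],np.nanmedian(W[d["region"]],0))
E
```

```text
press True [ 0.4824 -0.0506  0.0521] gap 0.0369 F [-0.6 -0.3  4.8] t 37.6333
hold [ 0.4824 -0.0506  0.0523] gap 0.0365 F [-0.3  0.6  5.5] t 37.7833
```

```bash
python3 - <<'E'
from h import *
def ramtop():
  for n in("side","top"):
    c=capture(n); W=cloud(c).reshape(-1,3); d=W[:,:2]-O; 
    X=np.cos(YAW)*d[:,0]+np.sin(YAW)*d[:,1]; Y=-np.sin(YAW)*d[:,0]+np.cos(YAW)*d[:,1]
    m=(np.hypot(X,Y)<.012)&(W[:,2]>.2)&(W[:,2]<.3); print(n,"ram top",m.sum(),np.percentile(W[m,2],[50,90,98]) if m.any() else 0)
ramtop()
for th in np.linspace(1.22,0,7)[0:]: servo_line(ball(th),rate=.12)
st("up")
move_gripper(.078); servo_line(ball(0,.08),rate=.2); st("free")
ramtop()
c=capture("side")
W=cloud(c)
for d in silhouettes("side","lever_ball")[:1]: print(d["xy"])
s=W.reshape(-1,3); s=s[(abs(s[:,0]-.557)<.035)&(abs(s[:,1]+.066)<.035)&(s[:,2]>.3)&(s[:,2]<.36)]
print("ball pts",len(s),s.max(0) if len(s) else 0)
cv2.imwrite("pics/v10.png",cv2.resize(c["image"][130:280,200:400],(800,600)))
E
```

```text
side ram top 27 [0.24406595 0.24654865 0.247967  ]
top ram top 51 [0.24316592 0.24538509 0.24613077]
up [ 0.5532 -0.0652  0.2714] gap 0.0367 F [ -2.7  -5.7 -14.5] t 41.2333
free [ 0.5568 -0.0652  0.3547] gap 0.078 F [-0.8 -0.5 -0.9] t 42.575
side ram top 35 [0.27402416 0.27690295 0.27891892]
top ram top 0 0
[294.8, 190.5]
ball pts 132 [ 0.57964158 -0.0554852   0.3490441 ]
```

View pics/v10.png

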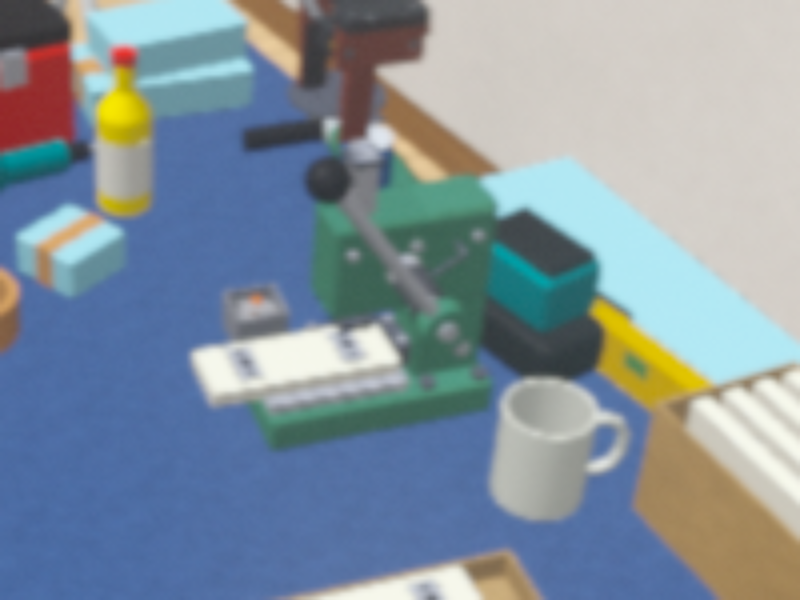

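```bash
python3 - <<'E'
from h import *
servo_line(P(-.17,-.05,.33),rate=.3)
servo_line(P(-.17,-.0015,.14),rate=.3)
c=capture("wrist"); W=cloud(c)
for d in silhouettes("wrist","bracket_top")[:3]:
    print("bracket",round(d["conf"],2),d["xy"],np.nanmedian(W[d["region"]],0))
dd=W.reshape(-1,3); X=dd[:,:2]-O; Xp=np.cos(YAW)*X[:,0]+np.sin(YAW)*X[:,1]; Yp=-np.sin(YAW)*X[:,0]+np.cos(YAW)*X[:,1]
m=(abs(Yp)<.018)&(dd[:,2]<.1); 
for a in(-.1,-.05,-.005,.0,.005): 
    k=m&(abs(Xp-a)<.003); print(a,k.sum(),np.median(dd[k,2]) if k.any() else 0)
k=(abs(dd[:,2]-.066)<.005)&(abs(Yp)<.05)&(Xp<.02)&(Xp>-.2)
print("outer end",np.percentile(Xp[k],.3),"Y",np.percentile(Yp[k],[1,99]))
x=-.084
servo_line(P(x,-.0015,.06),rate=.25)
hit=servo_line(P(x,-.0015,.008),rate=.06,contact_N=4); st(f"down {hit}")
z=current_position()[2]; servo_line(P(x,-.0015,z+.002),rate=.05)
move_gripper(.05); st("grip")
servo_line(P(x,-.0015,z+.010),rate=.06)
servo_line(P(-.24,-.0015,z+.010),rate=.18); st("out")
servo_line(P(-.24,-.0015,.09),rate=.2); st("lift")
E
```

```text
bracket 0.78 [255.7, 362.5] [0.65492283 0.03170532 0.06912423]
-0.1 265 0.06914342543729818
-0.05 0 0
-0.005 210 0.06921732219246804
0.0 200 0.06933867994994508
0.005 189 0.06919272125327995
outer end -0.14077007834187352 Y [-0.03305262  0.040703  ]
down True [0.5737 0.0471 0.0148] gap 0.0778 F [-1.7 -0.2  8. ] t 45.5417
grip [0.5741 0.047  0.0165] gap 0.0659 F [-0.2  0.6 -2.1] t 46.1417
out [0.4235 0.0779 0.0251] gap 0.0659 F [ 0.5  0.1 -1.5] t 47.4417
lift [0.4227 0.0779 0.0901] gap 0.0658 F [ 0.4 -0.4 -1.9] t 47.9167
```

```bash
python3 - <<'E'
from h import *
T=np.array([.504,-.312]); ty=-.197
def TT(x,y,z): c,s=np.cos(ty),np.sin(ty); return [T[0]+c*x-s*y,T[1]+s*x+c*y,z]
QT=quat(ty+np.pi)
servo_line(TT(-.033,-.036,.09),QT,rate=.25); st("above")
servo_line(TT(-.033,-.036,.005),rate=.12)
hit=servo_line(TT(-.033,-.036,-.020),rate=.03,contact_N=3); st(f"down {hit}")
c=capture("top"); W=cloud(c)
im=c["image"][130:280,270:470]; cv2.imwrite("pics/v11.png",cv2.resize(im,(800,600)))
E
```

```text
above [ 0.4643 -0.3394  0.0899] gap 0.066 F [-1.  -0.4 -1.6] t 49.75
down True [ 0.4645 -0.3407 -0.0149] gap 0.066 F [0.7 0.  2.5] t 51.25
```

View pics/v11.png

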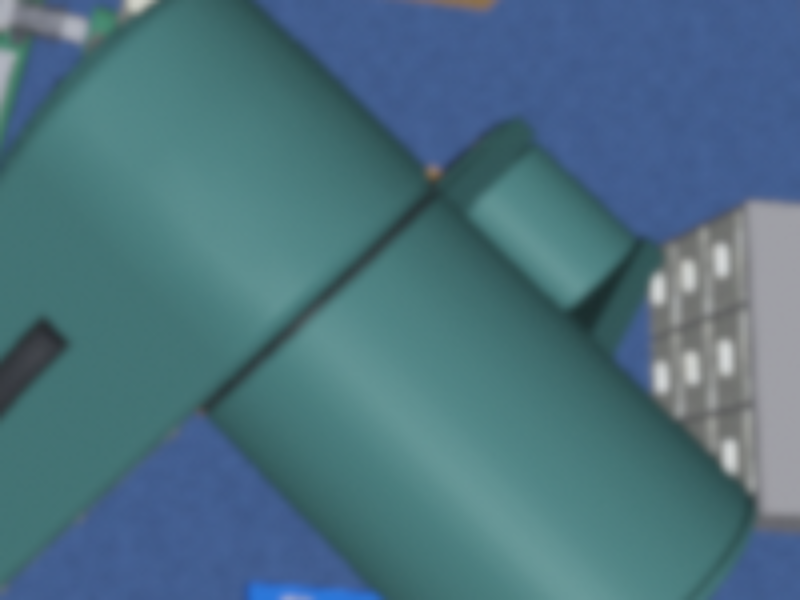

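The arm hides the tray in that view, but contact came at the expected height (−0.0149 against −0.0145). Releasing and checking.

```bash
python3 - <<'E'
from h import *
move_gripper(.078)
p=current_position(); servo_line([p[0],p[1],.12],rate=.2); st("up")
goto_joints(inverse_kinematics([.42,.12,.2],Q))
T=np.array([.504,-.312]); ty=-.197
for n in("top","side"):
    c=capture(n); W=cloud(c)
    for qn in("front","front_done","bracket_top"):
        for d in silhouettes(n,qn):
            m=np.nanmedian(W[d["region"]],0)
            if np.hypot(*(m[:2]-T))>.15: continue
            t=W[d["region"]]; t=t[(t[:,2]>.028)]
            r=cv2.minAreaRect((t[:,:2]*1000).astype(np.float32)); dd=np.array(r[0])/1000-T
            print(n,qn,round(d["conf"],2),"tray xy",(np.cos(ty)*dd[0]+np.sin(ty)*dd[1]).round(4),(-np.sin(ty)*dd[0]+np.cos(ty)*dd[1]).round(4),np.round(r[1]),round(r[2],1),"z",np.percentile(t[:,2],[5,50,95]).round(4))
    if n=="top": cv2.imwrite("pics/v12.png",cv2.resize(c["image"],(800,600)))
    s=W.reshape(-1,3); s=s[(abs(s[:,0]-.557)<.03)&(abs(s[:,1]+.066)<.03)&(s[:,2]>.3)&(s[:,2]<.36)]; print("ball",len(s))
st("end")
E
```

```text
up [ 0.4631 -0.3394  0.1192] gap 0.0781 F [-0.   0.  -0.2] t 52.5583
top front 0.66 tray xy 0.0001 -0.036 [ 67. 181.] 77.8 z [0.0301 0.0344 0.0388]
top front_done 0.58 tray xy -0.0098 0.0676 [ 66. 180.] 79.5 z [0.0302 0.0344 0.0389]
ball 158
side front 0.61 tray xy -0.0007 -0.0374 [ 70. 181.] 78.2 z [0.0314 0.0362 0.0402]
side front_done 0.84 tray xy -0.0106 0.0663 [ 72. 180.] 79.6 z [0.0308 0.0361 0.0403]
ball 135
end [0.4201 0.1197 0.1999] gap 0.078 F [-0.6  0.  -0.4] t 54.675
```

View pics/v12.png

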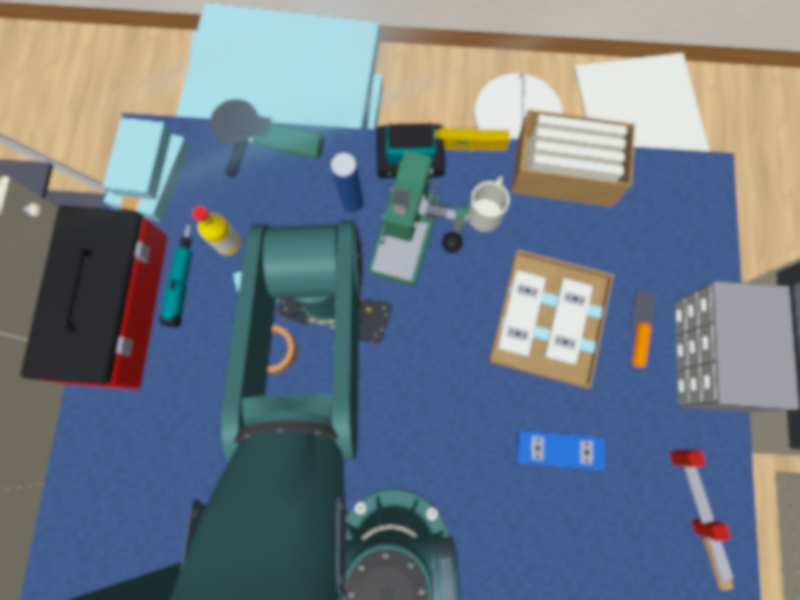

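The view shows the front at (570,320), flat on the strips beside the finished front at (522,312). The lever is up at (452,241), and the bystanders I can see are where they were.

```bash
python3 -c "
from bench import *
close_job(); print(current_clock())"
```

```text
the job is handed in; nothing more can be done
the job is handed in; nothing more can be done
```

The job is handed in. I turned the front end for end, regripping it once on the bare table instead of the foam block. I then slid it up to the back stop, let go, swung the lever down and back up, and laid the front in the tray.

**Last checks**
- **In the press:** the front's outer end was at −140.8 mm in the press frame, where −140 mm is ideal. It was about 1 mm off the centre line, with a skew of 0.25°.
- **Pressing:** the ram travelled about 30 mm and came back up. Both brackets then measured 69 mm above the table, which is home.
- **In the tray:** the front's centre is at about (0, −36) mm in the tray frame, with its top level with the finished front. The lever is up.
- **Bystanders:** the last top view shows them undisturbed as far as they are in view. The arm hid the tub and part of the tape roll in that picture.
- **Time:** the last reading before handing in was 54.7 s of the 72 s.

**What failed or disagreed**
- **First grasp missed:** the fingers closed above the board without moving it. Both cameras and a touch on the bed showed the real fingertips about 35 mm above the reported TCP, so I corrected for that.
- **Extra drop on the lever:** at full travel the gripper went down another 8 mm before the force limit stopped it. Either the lever was not yet on its stop or the ball slipped a little in the pads. I confirmed full travel from the ram's height instead.
- **Picture count:** I viewed 12 pictures, two over the budget of 10.

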